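Fetch the weld boss from behind the stored can and tube

ROBOT

A 7-joint arm with a two-finger parallel gripper is mounted at the origin on the work surface. World frame = base frame: x ahead of the robot, y to its left, z up, the work surface at z = 0. Lengths are in m, angles in rad, forces in N, time in s.
With the tool pointing down it reaches from about 0.4 to 0.85 m from the base axis. Payload 10.4 kg.
Tool frame: the origin (TCP) lies on the centre line of the jaws, within the pads' length; the fingertips stand 25 mm ahead of it and the grasp point (between the pads) lies 6 mm ahead of it (ctrl.tips_ahead is the distance from the TCP to the fingertips, in m); z points along the fingers, y is the line along which they close (so a half turn about z gives the same grasp; the last joint's range is limited). The gripper opens to 87 mm and grips with 3 to 60 N. Pads are 19 mm wide; open, the fingers measure 117 mm over their backs; the gripper's body (75 mm by 190 mm) begins 51 mm behind the grasp point.
Start: joints at [-1.265, 0.332, -0.065, 1.46, 0.022, 1.35, -0.088], TCP at [0.202, 0.592, 0.248] pointing down, gripper open.
Joint ranges: [-2.6, 2.6], [-0.5, 2.12], [-1.47, 1.34], [0.16, 2.42], [-1.27, 4.41], [0.06, 2.06], [-2.6, 2.6]. Speed limits (rad/s): [2.22, 2.22, 2.79, 2.79, 3.14, 3.14, 3.14].

INTERFACE

Orientations are given as a unit quaternion [x, y, z, w].
In Python, from rig import ctrl gives the robot as it stands. Calls block until the motion is done:
- ctrl.move_to(position, orientation): joint-space move of the TCP to a pose.
- ctrl.move_linear(position, max_speed=0.15, rotation=None): straight line of the TCP; rotation=None keeps the orientation; max_speed is the mean speed in m/s.
- ctrl.move_joints(angles): joint-space move.
- ctrl.release() and ctrl.clamp(squeeze=None): open the fingers fully, or close them until they stop; squeeze is the grip in N (None keeps the last).
- ctrl.pause(seconds).
- ctrl.inverse_kinematics(position, orientation): joint angles nearest the present ones, or None.
- ctrl.read_camera(name): name is "scene" or "top" or "wrist"; returns a dict with "pixels" (420x560x3 uint8, red, green, blue), "K" (3x3 intrinsics, pixels), "k1" (the pictures are not rectified: a ray, as slopes to the right and down, at radius r is drawn at 1 + k1 r^2 times it, then the intrinsics apply), "pose" (4x4, takes a point from camera to world coordinates). Camera axes: x right, y down, z forward; pixel columns grow to the right and rows downward; lengths in m; the calibration is good to about 2 mm. A picture is of the moment at which its call begins. There is no depth.
A pose or a line that the arm cannot do raises ctrl.IKError and nothing moves.
- ctrl.finish_job(): hands the job in; it is judged then, once.
Trained networks look in a picture, given as the dict that the camera call returned (one of the last four; its "shot" number tells which), for a name from the list of things; names that differ only in an ending like _2 or _b are one class to them, and where a whole thing is asked for, a point or a joint stands for the part that bears it (a point fixed in the world has none). Each returns a list of dicts, best first, with "score" (0 to 1); they miss things now and then, are a little off and sometimes report something else, mostly with a low value. They report only what shows in the picture. A call takes as long as a camera call. They do not tell look-alikes from the thing itself.
- ctrl.outline_of(query, picture): "region" (420x560 bool, what is visible of it) and "extent" ([left, top, right, bottom] as shares, 0 to 1, of the picture: columns of its width, rows of its height, round what is visible of it).
- ctrl.place_of(query, picture): "point" ([column, row] as shares, 0 to 1, of the picture: columns of its width, rows of its height: a listed point, or the origin of a listed thing).
Readings, each from a call of its own:
- ctrl.read_time_s(): time.
- ctrl.read_joints(): joint angles.
- ctrl.read_qd(): joint speeds.
- ctrl.read_effort(): joint torques, N m.
- ctrl.read_tcp_pos(): TCP position.
- ctrl.read_orientation(): TCP orientation.
- ctrl.read_wrist_force(): force on the tool from outside, world axes, zero at the start.
- ctrl.read_moment(): the same for the moment, N m.
- ctrl.read_width(): finger opening in m.
- ctrl.read_finger_force(): force on a finger pad.
Only numpy, scipy, OpenCV 4.12 (cv2) and the standard library are available. Lean on these libraries where they do the work, as an engineer would, in place of code of your own. Each camera call takes 0.05 s, during which the arm holds its last target. There are 200 camera calls.

TASK

The small steel boss at the back of the store plate is needed in the welding fixture, but the spray can and the square tube offcut stand in the way. First stand the can and the tube on the side tray, leaving the boss where it is; then, with both still on the tray, set the boss upright, foot down, flat inside the brass ring of the fixture; then stand the can back inside the rim of the round stand and the tube inside the rim of the square stand. Never tip any of the three over, and leave the red magnet and the hammer where they lie.

Things in the scene. Friction and masses are not known exactly. Their poses are not given: they have to be found in the camera images.
- can_c (a point): Grey spray can, standing upright: round body 58 mm diameter, 98 mm high, with a narrower black cap on top (44 mm diameter), 120 mm high in all, about 0.3 kg. The point is on its axis half-way up, 60 mm above its underside; z is up along the can. It starts on the round stand. Grip the round body in its upper part, 70 to 92 mm above the underside, so that the gripper stays over the neighbours.
- tube_c (a point): Offcut of square steel tube standing on end, open at the top: 60 x 60 mm outside, 4 mm walls, 120 mm high, about 0.65 kg. The point is on its axis half-way up, 60 mm above its underside; x and y are square to its flat sides, z up. It starts on the square stand. Grip it across two flat outer sides, in its upper part.
- boss_c (a point): Bright steel weld boss standing upright: a round stub 30 mm diameter and 40 mm high on a round foot 44 mm diameter and 10 mm thick, 50 mm high in all, about 0.33 kg. The point is on its axis half-way up, 25 mm above its underside; z is up. It starts on the thin dark store plate (3 mm thick) behind and between can and tube. Grip the stub in its upper part, 36 to 45 mm above the underside, with the fingers clear of the foot.
- round_stand: Round aluminium stand for the can, fixed on the store plate: 82 mm outside diameter, floor 3 mm thick, rim 8 mm high (5 mm above its floor), 74 mm clear inside the rim. Origin: centre of its underside, 3 mm above the table.
- square_stand: Square aluminium stand for the tube, fixed on the store plate: 84 x 84 mm, floor 3 mm thick, rim 8 mm high (5 mm above its floor), 76 x 76 mm clear inside the rim. Origin: centre of its underside, 3 mm above the table; x and y are square to its sides.
- side_tray: Side tray: shallow grey open tray, 260 mm along its x and 140 mm along its y outside, walls 4 mm thick, 15 mm high, floor 4 mm thick, fixed on the table to the left or right. Origin: centre of its underside, at table height. There is room for can and tube side by side, 65 mm either side of the middle along its x.
- nest (a point): Centre of the nest of the welding fixture, on the top face of the fixture plate. The fixture is a fixed dark steel plate, 150 x 150 mm and 12 mm thick, to the left or right; the nest is a brass ring 64 mm clear inside, 72 mm outside, 5 mm high above the plate. A low red clamp stands along the plate's +x edge, more than 40 mm from the centre, up to 46 mm above the table.
- magnet: Bystander: red flat square welding magnet, 70 x 70 x 16 mm, lying loose on the table in front of the store plate. Origin: centre of its underside. Leave it alone.
- hammer: Bystander: hammer lying loose on the table behind the store plate, about 0.26 m long, lying across. Origin: on the table under its handle, 117 mm short of the head. Leave it alone.
There are look-alikes about, which are no part of the job. What is shaped like the part that bears boss_c but green or pink is not meant.

How it is judged:
By the outcome, as a careful person would: the job done as asked, in the order asked, and still so for the second after the job is handed in, with the robot touching nothing.
It also fails if it takes over 120 s, if anything falls off the work surface, if the arm or the gripper's body presses on something with over 40 N, if the wrist force passes 120 N, or if a joint passes its speed limit or range.

## Working session

There is one attempt and no reset: what is moved stays moved. The work goes in short steps, each a Python script; the robot and the scene stay as the last script left them, time stands still between calls to the robot, and variables do not carry over. Pictures are saved under pics/ and viewed, at most 14 in all, crops included, and the job is handed in when it is done.

```bash
mkdir -p pics; ls; cat > h.py <<'E'
from rig import ctrl
import numpy as np, cv2
def ray(p,uv):
    K=p["K"];k=float(p["k1"]);d=np.array([(uv[0]-K[0][2])/K[0][0],(uv[1]-K[1][2])/K[1][1]]);s=d.copy()
    for _ in range(30): s=d/(1+k*(s@s))
    T=np.array(p["pose"]);return T[:3,3],T[:3,:3]@np.array([s[0],s[1],1.])
def onz(p,uv,z):
    o,d=ray(p,uv);return o+d*(z-o[2])/d[2]
def proj(p,X):
    T=np.array(p["pose"]);c=T[:3,:3].T@(np.array(X)-T[:3,3]);s=c[:2]/c[2];s=s*(1+float(p["k1"])*(s@s));K=p["K"]
    return np.array([K[0][0]*s[0]+K[0][2],K[1][1]*s[1]+K[1][2]])
def px(q): return np.array(q)*[560,420]
def save(p,n): cv2.imwrite("pics/"+n,cv2.cvtColor(p["pixels"],cv2.COLOR_RGB2BGR))
E
python3 - <<'E'
from h import *
Z=dict(can_c=.066,tube_c=.066,boss_c=.028,round_stand=.003,square_stand=.003,side_tray=0,nest=.012,magnet=0,hammer=0)
for n in["scene","top"]:
    p=ctrl.read_camera(n);save(p,n+"0.png");print(n,np.round(np.array(p["pose"]),3).tolist())
    for k,z in Z.items():
        for r in ctrl.place_of(k,p)[:4]:
            u=px(r["point"]);print(k,round(r["score"],2),u.round(0),onz(p,u,z).round(3))
print(ctrl.read_time_s(),ctrl.read_orientation())
E
```

```text
pics
scene [[-0.784, 0.445, -0.432, 0.933], [0.62, 0.568, -0.541, 0.478], [0.005, -0.692, -0.721, 0.671], [0.0, 0.0, 0.0, 1.0]]
can_c 0.63 [286. 208.] [0.563 0.028 0.066]
tube_c 0.55 [236. 184.] [ 0.603 -0.092  0.066]
boss_c 0.95 [365. 256.] [0.501 0.196 0.028]
boss_c 0.91 [334. 317.] [0.638 0.255 0.028]
boss_c 0.72 [280. 325.] [0.72  0.208 0.028]
boss_c 0.61 [317. 279.] [0.61  0.178 0.028]
round_stand 0.66 [286. 231.] [0.567 0.033 0.003]
square_stand 0.63 [193. 278.] [0.783 0.017 0.003]
square_stand 0.51 [235. 206.] [ 0.613 -0.094  0.003]
side_tray 0.58 [221. 136.] [ 0.493 -0.338  0.   ]
side_tray 0.3 [239. 183.] [ 0.56  -0.154  0.   ]
nest 0.81 [431. 313.] [0.489 0.349 0.012]
magnet 0.79 [329. 177.] [ 0.374 -0.039  0.   ]
hammer 0.97 [195. 278.] [0.778 0.018 0.   ]
top [[0.001, -0.992, 0.127, 0.409], [-1.0, -0.002, -0.008, 0.007], [0.008, -0.127, -0.992, 1.447], [0.0, 0.0, 0.0, 1.0]]
can_c 0.93 [260. 209.] [0.573 0.027 0.066]
tube_c 0.73 [306. 199.] [ 0.598 -0.096  0.066]
boss_c 0.7 [201. 238.] [0.496 0.188 0.028]
boss_c 0.68 [206. 200.] [0.602 0.175 0.028]
boss_c 0.67 [277. 182.] [ 0.651 -0.019  0.028]
boss_c 0.62 [176. 186.] [0.639 0.26  0.028]
round_stand 0.75 [263. 210.] [0.576 0.021 0.003]
square_stand 0.97 [304. 201.] [ 0.601 -0.096  0.003]
side_tray 0.63 [388. 238.] [ 0.5   -0.328  0.   ]
nest 0.75 [144. 243.] [0.482 0.346 0.012]
magnet 0.58 [285. 285.] [ 0.369 -0.043  0.   ]
hammer 0.62 [262. 144.] [0.764 0.023 0.   ]
hammer 0.26 [263. 213.] [0.567 0.018 0.   ]
1.0 [ 1.63684638e-01  9.86512715e-01  4.59045632e-05 -1.09642304e-05]
```

View pics/scene0.png

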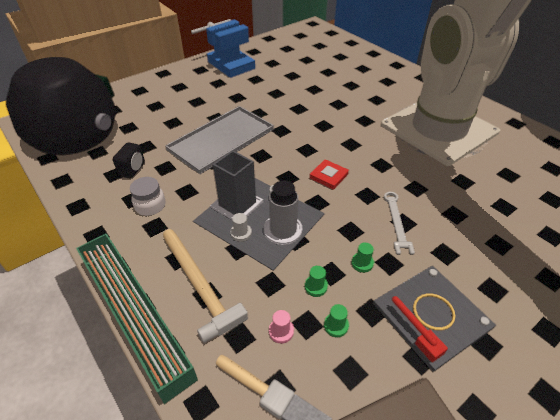

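View pics/top0.png

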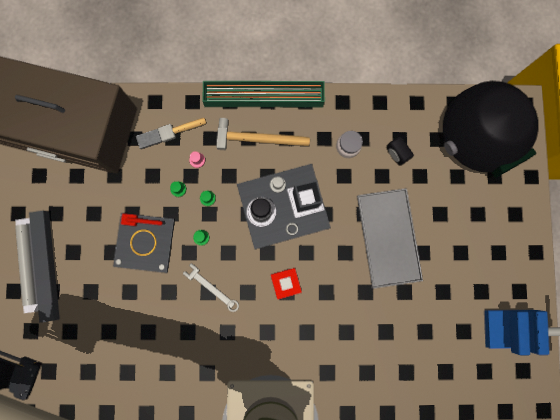

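The real boss is the bright steel one at top (277,183) / scene (240,222). The look-alikes are green at top (201,238), (207,198), (178,188) and pink at (197,159). Next I'll look from nearer with the wrist camera.

```bash
cat >> h.py <<'E'
def quat(yaw): # tool down, closing line (tool y) along world angle yaw (rad)
    a=(yaw+np.pi/2)/2; return np.array([np.cos(a),np.sin(a),0,0])
def best(pos,yaw):
    q0=ctrl.read_joints();c=[]
    for k in(0,1,-1):
        j=ctrl.inverse_kinematics(pos,quat(yaw+k*np.pi))
        if j is not None: c.append((abs(np.array(j)-q0).max(),k))
    return yaw+min(c)[1]*np.pi
E
python3 - <<'E'
from h import *
ctrl.move_to([.50,-.03,.42],quat(best([.50,-.03,.42],np.pi/2)))
p=ctrl.read_camera("wrist");save(p,"w0.png");print(np.round(np.array(p["pose"]),3).tolist(),p["K"])
Z=dict(can_c=.066,tube_c=.066,boss_c=.028,round_stand=.003,square_stand=.003)
for k,z in Z.items():
    for r in ctrl.place_of(k,p)[:4]:
        u=px(r["point"]);print(k,round(r["score"],2),u.round(0),onz(p,u,z).round(3))
p=ctrl.read_camera("top");c=p["pixels"][150:300,220:440];cv2.imwrite("pics/topc.png",cv2.cvtColor(cv2.resize(c,None,fx=3.6,fy=3.6,interpolation=cv2.INTER_CUBIC),cv2.COLOR_RGB2BGR))
print(ctrl.read_time_s())
E
```

```text
[[0.002, -0.952, -0.306, 0.584], [-1.0, -0.002, -0.002, -0.028], [0.001, 0.306, -0.952, 0.557], [0.0, 0.0, 0.0, 1.0]] [[337.36386451   0.         276.0230545 ]
 [  0.         337.36386451 207.21472449]
 [  0.           0.           1.        ]]
tube_c 0.6 [322.  82.] [ 0.607 -0.092  0.066]
tube_c 0.46 [280. 220.] [ 0.405 -0.035  0.066]
boss_c 0.88 [271.  53.] [ 0.649 -0.021  0.028]
boss_c 0.67 [140. 151.] [0.507 0.186 0.028]
boss_c 0.62 [139.  82.] [0.611 0.177 0.028]
boss_c 0.56 [87. 71.] [0.628 0.255 0.028]
square_stand 0.93 [320.  87.] [ 0.603 -0.097  0.003]
3.8667
```

View pics/w0.png

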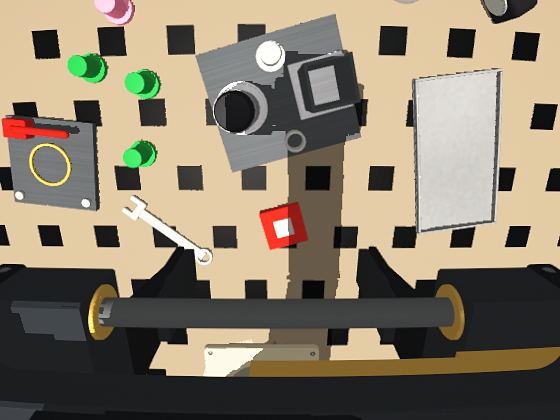

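The wrist view shows the boss at (270,55), the can at (240,108), the tube at (325,82), the tray at (413..501, 70..233), and the ring at (50,165). I'll take one close crop to confirm the choice and read the edges.

```bash
python3 - <<'E'
import cv2
a=cv2.imread("pics/w0.png")[10:180,190:370];cv2.imwrite("pics/w0c.png",cv2.resize(a,None,fx=3.5,fy=3.5,interpolation=cv2.INTER_CUBIC))
E
```

```text
(no output)
```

View pics/w0c.png

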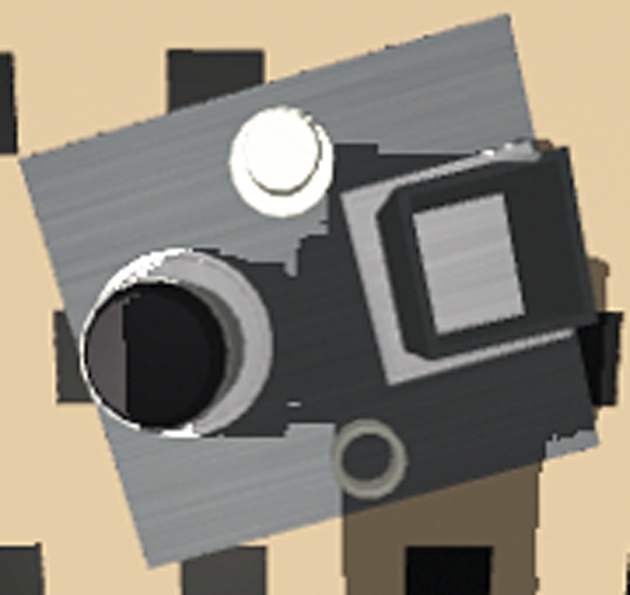

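The crop confirms it: the white-bright steel boss is at crop (280,155), alone behind the can and the tube. The can cap is centred near crop (155,357). The tube top corners are near (405,190), (570,148), (597,320) and (435,360).

```bash
python3 - <<'E'
from h import *
p=ctrl.read_camera("wrist")
f=lambda c,z:onz(p,np.array(c)/3.5+[190,10]-.35,z)[:2].round(4)
print("can cap",f((155,357),.126),"L/R",f((85,357),.126),f((226,357),.126),"rstand",f((176,343),.011),f((80,343),.011),f((272,343),.011))
t=[f(c,.126) for c in[(405,190),(570,148),(597,320),(435,360)]];print("tube",t,np.mean(t,0))
print([np.degrees(np.arctan2(*(t[(i+1)%4]-t[i])[::-1])).round(1) for i in range(4)],[np.linalg.norm(t[(i+1)%4]-t[i]).round(4) for i in range(4)])
s=[f(c,.011) for c in[(342,192),(388,383)]];e=s[1]-s[0];print("sq stand",s,np.linalg.norm(e),np.degrees(np.arctan2(e[1],e[0])), (s[0]+s[1])/2+.042*np.array([-e[1],e[0]])/np.linalg.norm(e))
print("boss top",f((282,150),.053),"foot",f((281,160),.013))
g=lambda l,z:[onz(p,c,z)[:2].round(3) for c in l]
T=g([(413,80),(501,70),(496,222),(418,233)],.015);print("tray",T,np.mean(T,0))
F=g([(12,116),(98,122),(97,211),(2,200)],.012);print("fix",F,np.mean(F,0))
im=p["pixels"].astype(int);m=(im[...,0]>150)&(im[...,1]>110)&(im[...,2]<90);m[:,100:]=0
n,l,st,_=cv2.connectedComponentsWithStats(m[130:200].astype(np.uint8));i=1+st[1:,4].argmax();print(st[i])
print("nest",onz(p,(st[i][0]+st[i][2]/2-.5,130+st[i][1]+st[i][3]/2-.5),.017))
E
```

```text
can cap [0.5696 0.0223] L/R [0.5698 0.0472] [ 0.5696 -0.0028] rstand [0.5718 0.0265] [0.5721 0.0696] [ 0.5718 -0.0164]
tube [array([ 0.6253, -0.0649]), array([ 0.6393, -0.1208]), array([ 0.5827, -0.1336]), array([ 0.5686, -0.0768])] [ 0.603975 -0.099025]
[np.float64(-75.9), np.float64(-167.3), np.float64(103.9), np.float64(11.9)] [np.float64(0.0576), np.float64(0.058), np.float64(0.0585), np.float64(0.0579)]
sq stand [array([ 0.6353, -0.0471]), array([ 0.5543, -0.0685])] 0.0837792337038242 -165.2007426201834 [ 0.6055282  -0.09840672]
boss top [ 0.6471 -0.0218] foot [ 0.6481 -0.0208]
tray [array([ 0.615, -0.24 ]), array([ 0.634, -0.38 ]), array([ 0.382, -0.419]), array([ 0.362, -0.279])] [ 0.49825 -0.3295 ]
fix [array([0.566, 0.402]), array([0.552, 0.256]), array([0.402, 0.281]), array([0.422, 0.455])] [0.4855 0.3485]
[35 44 21 11 30]
nest [0.46042567 0.36134904 0.017     ]
```

```bash
cat >> h.py <<'E'
R=np.radians
TUBE=(.6045,-.099,R(13.5)); CAN=(.571,.024,R(103.5))
TA=(.562,-.320); TB=(.434,-.339)
UP=.30
def state(s):
    print(s,"t",round(ctrl.read_time_s(),1),"w",round(ctrl.read_width(),4),"F",np.round(ctrl.read_wrist_force(),1),"tcp",np.round(ctrl.read_tcp_pos(),4))
def pick(x,y,yaw,z,f,up=UP):
    q=quat(best([x,y,up],yaw));ctrl.move_to([x,y,up],q)
    ctrl.move_linear([x,y,z+.03],.2);ctrl.move_linear([x,y,z],.06)
    ctrl.clamp(f);state("clamped");ctrl.move_linear([x,y,z+.02],.06);state("lift");ctrl.move_linear([x,y,up],.2)
def place(x,y,yaw,z,up=UP):
    q=quat(best([x,y,up],yaw));ctrl.move_to([x,y,up],q)
    ctrl.move_linear([x,y,z+.03],.2);state("above");ctrl.move_linear([x,y,z+.001],.04);state("down")
    ctrl.release();ctrl.pause(.2);state("released");ctrl.move_linear([x,y,z+.04],.08);ctrl.move_linear([x,y,up],.25)
E
python3 - <<'E'
from h import *
pick(*TUBE,.097,40)
p=ctrl.read_camera("scene");save(p,"s1.png")
place(*TB,R(8.5),.095)
p=ctrl.read_camera("wrist");save(p,"w1.png")
p=ctrl.read_camera("scene");save(p,"s2.png")
E
```

```text
clamped t 7.1 w 0.0595 F [2.8 0.7 1.2] tcp [ 0.605  -0.0989  0.0973]
lift t 7.6 w 0.0596 F [ 0.6 -0.4 -5.4] tcp [ 0.6044 -0.099   0.1171]
above t 10.9 w 0.0598 F [ 0.1  0.3 -4.9] tcp [ 0.4347 -0.3394  0.1261]
down t 11.8 w 0.0599 F [-0.1 -0.2 -6.2] tcp [ 0.434  -0.3392  0.0962]
released t 12.7 w 0.087 F [-0.6  0.  -0.3] tcp [ 0.434 -0.339  0.096]
```

```bash
python3 - <<'E'
import cv2,numpy as np
a=cv2.imread("pics/w1.png");b=cv2.imread("pics/s2.png")
o=np.hstack([a,b]);cv2.imwrite("pics/c1.png",cv2.resize(o,(800,300),interpolation=cv2.INTER_AREA))
E
```

```text
(no output)
```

View pics/c1.png

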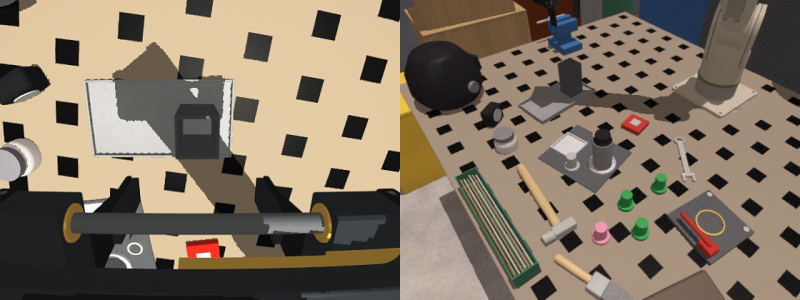

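The tube stands upright in the tray's near half (left pane about (195,130)) and the boss is untouched. The can is next.

```bash
python3 - <<'E'
from h import *
pick(*CAN,.093,30)
place(*TA,R(98.5),.091)
v=[.50,.12,.42];ctrl.move_to(v,quat(best(v,np.pi/2)))
p=ctrl.read_camera("wrist");save(p,"w2.png")
for k,z in dict(boss_c=.028,nest=.012,round_stand=.003,square_stand=.003,can_c=.064,tube_c=.064).items():
    for r in ctrl.place_of(k,p)[:5]:
        u=px(r["point"]);print(k,round(r["score"],2),u.round(0),onz(p,u,z).round(3))
state("view")
E
```

```text
clamped t 18.0 w 0.0578 F [-0.7  1.6  1. ] tcp [0.571  0.0244 0.0931]
lift t 18.5 w 0.0575 F [-0.1  0.3 -2.9] tcp [0.5711 0.024  0.1132]
above t 21.9 w 0.0576 F [ 0.   0.1 -4.4] tcp [ 0.5627 -0.3203  0.1224]
down t 22.8 w 0.0575 F [-0.1 -0.6 -3.7] tcp [ 0.5621 -0.3201  0.0921]
released t 23.8 w 0.0869 F [-0.4  0.1 -0.4] tcp [ 0.562 -0.32   0.092]
boss_c 0.98 [372.  57.] [ 0.646 -0.022  0.028]
boss_c 0.94 [229. 154.] [0.502 0.193 0.028]
boss_c 0.85 [184.  66.] [0.633 0.254 0.028]
boss_c 0.81 [239.  80.] [0.613 0.174 0.028]
boss_c 0.8 [213.   1.] [0.72  0.208 0.028]
nest 0.77 [137. 165.] [0.482 0.349 0.012]
round_stand 0.94 [334. 108.] [0.571 0.027 0.003]
view t 27.3 w 0.087 F [1.1 0.1 0.7] tcp [0.5001 0.1197 0.42  ]
```

View pics/w2.png

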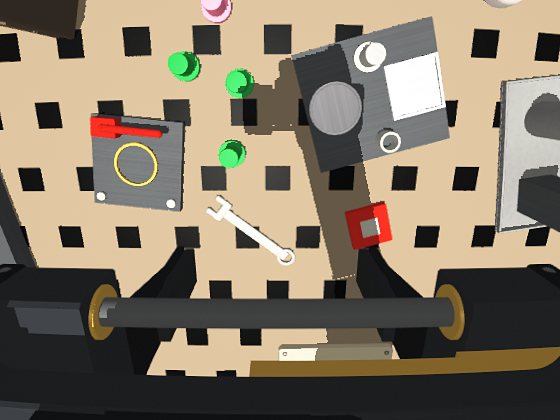

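Can and tube are both on the tray (right edge). The boss is at (371,56), the ring centre near (136,164), and the green look-alikes are at (183,66), (238,82) and (231,154). Now I'll fit the ring and move the boss.

```bash
python3 - <<'E'
from h import *
p=ctrl.read_camera("wrist");im=p["pixels"].astype(int)
m=(im[...,0]>140)&(im[...,0]-im[...,2]>80)&(im[...,1]>.6*im[...,0]);m[:135]=0;m[195:]=0;m[:,:105]=0;m[:,168:]=0
P=np.array([onz(p,(x,y),.016)[:2] for y,x in np.argwhere(m)])
A=np.c_[2*P,np.ones(len(P))];s=np.linalg.lstsq(A,(P**2).sum(1),rcond=None)[0]
c=s[:2];print("ring",len(P),c.round(4),np.sqrt(s[2]+c@c).round(4))
F=[onz(p,u,.012)[:2] for u in[(93,114),(184,121),(181,211),(95,203)]];print(np.round(F,3).tolist(),np.mean(F,0))
e=F[3]-F[2];print("fix y deg",np.degrees(np.arctan2(e[1],e[0])))
S=[onz(p,u,.011)[:2] for u in[(384,68),(435,52),(446,106),(395,120)]];print("sq",np.mean(S,0),np.round(S,3).tolist())
E
```

```text
ring 386 [0.4843 0.3499] 0.0338
[[0.565, 0.412], [0.552, 0.265], [0.402, 0.282], [0.417, 0.432]] [0.48410503 0.34785679]
fix y deg 84.42150317743835
sq [ 0.60482617 -0.09712926] [[0.632, -0.046], [0.657, -0.123], [0.577, -0.15], [0.554, -0.07]]
```

```bash
python3 - <<'E'
from h import *
pick(.647,-.0215,R(90),.049,30)
place(.484,.349,R(84),.058)
v=[.40,.34,.32];ctrl.move_to(v,quat(best(v,np.pi/2)))
p=ctrl.read_camera("wrist");save(p,"w3.png")
for r in ctrl.place_of("boss_c",p)[:3]:
    u=px(r["point"]);print(round(r["score"],2),u.round(0),onz(p,u,.037).round(3))
state("view")
E
```

```text
clamped t 31.2 w 0.029 F [-0.7  1.6  0.2] tcp [ 0.647  -0.0213  0.049 ]
lift t 31.7 w 0.0293 F [ 0.3 -0.1 -4.1] tcp [ 0.6471 -0.0215  0.0693]
above t 35.7 w 0.0289 F [ 0.  -0.2 -3.4] tcp [0.4847 0.3492 0.0891]
down t 36.6 w 0.0293 F [ 0.3 -0.2 -4.4] tcp [0.4842 0.349  0.0592]
released t 37.9 w 0.0872 F [ 0.4 -0.4  0.2] tcp [0.484 0.349 0.059]
0.57 [400.  86.] [0.5   0.193 0.037]
view t 40.2 w 0.0868 F [-0.6 -0.1  0.3] tcp [0.4006 0.3399 0.3198]
```

View pics/w3.png

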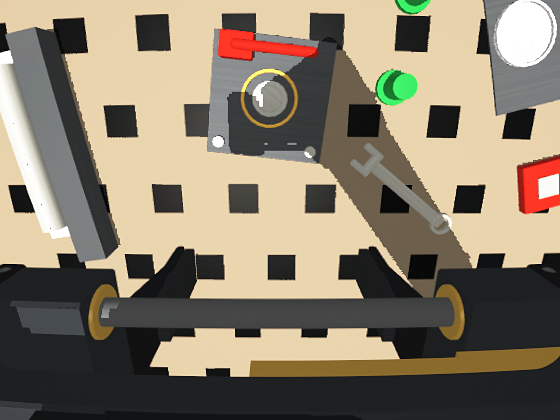

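The boss stands upright inside the ring, with the ring at (270,98) and the boss top at (270,97). Now I'll return the can and the tube.

```bash
python3 - <<'E'
from h import *
pick(*TA,R(98.5),.091,30)
place(.571,.026,R(103.5),.093)
pick(*TB,R(8.5),.095,40)
place(.605,-.098,R(13.5),.097)
v=[.46,-.0,.40];ctrl.move_to(v,quat(best(v,np.pi/2)))
p=ctrl.read_camera("wrist");q=ctrl.read_camera("scene")
s=lambda a,f:cv2.resize(a,None,fx=f,fy=f,interpolation=cv2.INTER_CUBIC)
o=np.hstack([s(p["pixels"][0:190,190:390],2),s(q["pixels"][100:290,150:350],2)])
cv2.imwrite("pics/c4.png",cv2.cvtColor(o,cv2.COLOR_RGB2BGR));save(q,"s4.png");state("end")
E
```

```text
clamped t 44.9 w 0.0575 F [0.1 1.2 1.4] tcp [ 0.5621 -0.3199  0.0911]
lift t 45.4 w 0.0574 F [ 0.2  1.5 -3.8] tcp [ 0.5621 -0.32    0.1112]
above t 48.8 w 0.0575 F [-0.  -0.4 -3.2] tcp [0.5717 0.0256 0.1241]
down t 49.7 w 0.0573 F [-0.2  0.1 -3.7] tcp [0.5711 0.0259 0.0942]
released t 50.7 w 0.0872 F [ 0.2 -0.1 -0.6] tcp [0.571 0.026 0.094]
clamped t 55.9 w 0.0597 F [-0.4  0.8  1.7] tcp [ 0.434  -0.339   0.0951]
lift t 56.4 w 0.0599 F [-0.4  0.4 -5.6] tcp [ 0.4341 -0.3389  0.1152]
above t 59.6 w 0.0596 F [-0.8 -0.3 -5.9] tcp [ 0.6057 -0.0986  0.1283]
down t 60.5 w 0.0599 F [-0.  -0.4 -6.2] tcp [ 0.6051 -0.0981  0.0981]
released t 61.5 w 0.0869 F [-0.2  0.7  0.3] tcp [ 0.605 -0.098  0.098]
end t 63.9 w 0.0867 F [ 0.6 -0.2 -0.3] tcp [ 4.602e-01 -2.000e-04  3.993e-01]
```

View pics/c4.png

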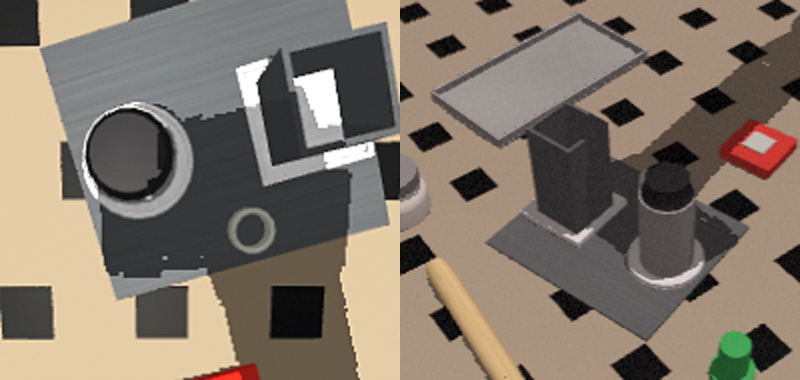

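View pics/s4.png

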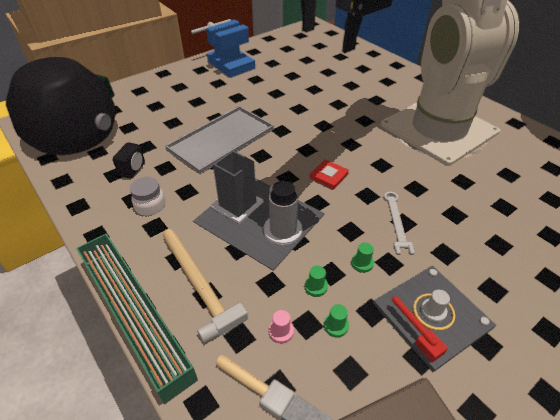

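The can stands upright inside the round rim (scene (284,215)), the tube inside the square rim (235,188), and the boss in the ring (438,303). The magnet and hammer haven't moved, so I'm handing in.

```bash
python3 -c "
from rig import ctrl
print(ctrl.finish_job())"
```

```text
the job is handed in; nothing more can be done
None
```

The job is handed in at about 64 s: the boss stands upright in the brass ring, the can and tube are back upright inside their stand rims, and the magnet and hammer were not moved; the hand-in call gave no verdict.

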